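Index the sample table so the brass sample comes under the gauge

TASK

Index the sample table one hole so that the brass sample comes under the gauge: with a closed fingertip press the red dished plunger pad all the way down and, keeping it down, sweep it round to the next hole in the direction that brings the brass sample to the gauge. Then let the plunger spring up into that hole and draw back. Nothing is to be gripped or lifted: do not touch the three samples, and leave the jar, the beaker and the spanner where they are.

Things in the scene. Friction and masses are not known exactly. Their poses are not given: they have to be found in the camera images.
- stand: Fixed stand, white foot 310 mm across, 12 mm thick; origin: centre of its underside, on the vertical turning axis; +x points to the gauge. At 205 mm along +x a steel column 24 mm across, 252 mm high carries an arm with a blue gauge head (36 x 44 mm, underside 160 mm above the bench, stylus tip 110 mm) over the measuring station. Does not move in a run.
- index_ring: Fixed steel ring round the turning table, 117 to 153 mm from the axis, top 58 mm and underside 48 mm above the bench, with six square 13 mm holes 132 mm from the axis, every 60 degrees, one at the stand's +x. The pin enters them from below. Origin and axes as the stand's.
- axis_top (a point): Point on the turning axis at the height of the turning table's top face, 60 mm above the bench; axes as the stand's.
- gauge_spot (a point): The point of the turning table's top face plane, 78 mm from the axis, straight below the gauge stylus: where the centre of the measured sample's underside belongs. Fixed to the stand.
- turntable (a joint): Angle of the turning aluminium table (226 mm across) in rad, 0 at the start, positive anticlockwise seen from above; the next holes are at +1.047 and -1.047. It turns with a light drag (about 0.12 N m) when the plunger pin is out of the holes, and is locked (about 0.01 rad of play) when the pin is in a hole.
- plunger (a joint): How far the spring plunger is pressed down, m: 0 up (pin in a hole), 0.012 at its stop. About 4 N starts it, 9 N holds it at the stop. The pin clears the index ring at 0.0085; let go between holes it rests under the ring at 0.0085 (pad stays low), and it snaps up by itself within about 3 mm of a hole.
- pad (a point): Centre of the floor of the plunger's red dished thumb pad: level, 95 mm above the bench when up, 83 mm when fully pressed. Dish 54 mm across, 46 mm inside, rim 6 mm high, so a fingertip in it can press and carry it sideways. On the turning table 85 mm from the axis, at the start opposite the gauge. Its red 10 mm pin, straight outward at 132 mm from the axis, shows in a ring hole when up.
- brass_sample: Brass sample disc, 36 mm across, 20 mm high, loose, standing between four dowels 7 mm high (1.5 mm play) on the turning table, 78 mm from the axis; at the start 60 degrees to one side or the other of the gauge. Origin: centre of its underside.
- green_sample: Green plastic sample disc, same size, in the nest on the other side of the gauge. Origin: centre of its underside.
- steel_sample: Steel sample disc, same size, under the gauge at the start (already measured). Origin: centre of its underside.
- jar: Bystander: closed amber jar, 56 mm across, 85 mm high, on the bench beside the stand. Origin: centre of its underside.
- beaker: Bystander: open white beaker, 64 mm across, 75 mm high, on the bench on the other side. Origin: centre of its underside.
- spanner: Bystander: spanner 150 mm long lying on the bench. Origin: about its middle.
Mind the look-alikes: they are no part of the job. Of the things that look like the brass_sample, the larger one is meant.

How it is judged:
By the outcome, as a careful person would: the job done as asked, in the order asked, and still so for the second after the job is handed in, with the robot touching nothing.
It also fails if it takes over 38 s, if anything falls off the work surface, if the arm or the gripper's body presses on something with over 40 N, if the wrist force passes 120 N, or if a joint passes its speed limit or range.

ROBOT

A 7-joint arm with a two-finger parallel gripper is mounted at the origin on the work surface. World frame = base frame: x ahead of the robot, y to its left, z up, the work surface at z = 0. Lengths are in mm, angles in rad, forces in N, time in s.
With the tool pointing down it reaches from about 425 to 925 mm from the base axis. Payload 6.8 kg.
Tool frame: the origin (TCP) lies at the very end of the fingers, on their centre line; the grasp point (between the pads) lies 19 mm behind it; z points along the fingers, y is the line along which they close (so a half turn about z gives the same grasp; the last joint's range is limited). The gripper opens to 85 mm and grips with 20 to 120 N. Pads are 22 mm wide; open, the fingers measure 114 mm over their backs; the gripper's body (76 mm by 85 mm) begins 54 mm behind the grasp point. The pads swing forward as they close: fully open they stand 13 mm farther back than shut.
Start: joints at [-1.362, 0.477, 0.022, 1.555, -0.011, 1.109, -0.083], TCP at [210.277, 641.429, 231.308] pointing down, gripper open.
Joint ranges: [-2.96, 2.96], [-0.34, 2.1], [-1.41, 1.46], [0.24, 2.44], [-1.37, 4.51], [0.17, 1.92], [-2.96, 2.96]. Speed limits (rad/s): [2.39, 2.39, 3.14, 3.14, 3.14, 3.14, 3.14].

INTERFACE

Orientations are given as [roll, pitch, yaw] about the fixed x, y, z axes, in that order (R = Rz(yaw) Ry(pitch) Rx(roll)).
In Python, from bench import r gives the robot as it stands. The module is installed in compiled form; this text tells all that it offers.
- The arm moves only by the tool carry_out, never from a script. Its argument "commands" is text: rows parted by semicolons, each of 5 numbers parted by spaces: the opening in per cent of the stroke, from 0 (shut) to 100 (fully open), then the shift along the tool's x, y, z in m, then the turn about the tool's z in rad. In form: grip x y z turn; .... A call has exactly 10 rows; each row shifts and turns the commanded pose from where the row before left it, along the tool's axes as they then stand; what a row does not reach is not made up. A row lasts 1/10 s, in which the tool goes at most 50 mm and 8.59 degrees, less where a joint would pass 70% of its speed; a pose out of reach is approached as far as the arm can. A call is refused whole if a number of a shift passes 0.05 or a number of a turn 0.15, either way. A call with a gripper value outside its range is refused whole. The fingers move at their own pace and stop on an object; "squeeze" is the grip in N (left out, the last holds). Time passes only in rows, so rows that do not move let the fingers close, or fill a call up. It gives the time, the measured TCP pose, the force, the opening and the grip force at its end, in the units of the state.
- r.get_state(): the state, without advancing time (a new reading comes with each control period).
- r.get_image(name): name is "side" or "top"; returns the picture (400x640x3 uint8, red, green, blue); there is no depth.
- r.camera_params(name): a dict with "fovy" (degrees; the focal length in pixels is half the picture's height over the tangent of half this angle, whatever the lens; pixels are square), "cx", "cy" (the principal point, pixels), "world_from_camera" (4x4, takes a point from camera to world coordinates). Camera axes: x right, y up, looking along -z (the intrinsics and any distortion apply to the point x, -y, -z); pixel columns grow to the right and rows downward; lengths in mm; the calibration is good to about 2 mm. A picture is of the moment at which its call begins. camera_params takes no time and is no camera call.
- r.close_job(): hands the job in; it is judged then, once.
The state is a dict: "time": time; "joints": joint angles; "joint_vel": joint speeds; "tau": joint torques, N m; "tool_pos": TCP position; "eef_rot": TCP orientation; "wrist_force": force on the tool from outside, world axes, zero at the start; "ft_torque": the same for the moment, N m; "opening": finger opening in mm; "gripper_force": force on a finger pad.
Only numpy, scipy, OpenCV 4.12 (cv2) and the standard library are available. Lean on these libraries where they do the work, as an engineer would, in place of code of your own. Each camera call takes 0.05 s, during which the arm holds its last target. There are 200 camera calls.

## Working session

There is one attempt and no reset: what is moved stays moved. The work goes in short steps, Python scripts to look and compute and a tool call to move; the robot and the scene stay as the last step left them, time stands still between calls to the robot, and variables do not carry over. Pictures are saved under pics/ and viewed, at most 10 in all, crops included, and the job is handed in when it is done.

Besides the shell and the picture viewer there is one more tool, called after "Emit:" as name(argument=value, ...) on one line, values as JSON. carry_out: Moves the arm, as the interface text tells. Its arguments: {"type":"object","properties":{"commands":{"type":"string"},"squeeze":{"type":"number"}},"required":["commands"]}

```bash
mkdir -p pics; python3 - <<'E'
from bench import r
import cv2
for n in("top","side"):
    cv2.imwrite(f"pics/{n}0.png",cv2.cvtColor(r.get_image(n),cv2.COLOR_RGB2BGR))
    p=r.camera_params(n);print(n,p)
s=r.get_state();print(s['time'],s['tool_pos'],s['eef_rot'],s['opening'])
E
```

```text
top {'fovy': 43.896474953033746, 'cx': 319.1228306108651, 'cy': 201.56644723353793, 'world_from_camera': array([[-2.20788580e-02,  9.98837531e-01, -4.28498548e-02,
         4.98632905e+02],
       [-9.99754414e-01, -2.21402656e-02, -9.58987653e-04,
         2.42535737e+01],
       [-1.90658003e-03,  4.28181582e-02,  9.99081063e-01,
         1.28375165e+03],
       [ 0.00000000e+00,  0.00000000e+00,  0.00000000e+00,
         1.00000000e+00]])}
side {'fovy': 52.306315675693526, 'cx': 320.41405594697943, 'cy': 199.45149379533856, 'world_from_camera': array([[-9.35032117e-01,  2.22686413e-01, -2.75908865e-01,
         3.31424590e+02],
       [-3.53908177e-01, -5.38897742e-01,  7.64420189e-01,
         6.48479765e+02],
       [ 2.15393261e-02,  8.12403831e-01,  5.82697239e-01,
         5.82567465e+02],
       [ 0.00000000e+00,  0.00000000e+00,  0.00000000e+00,
         1.00000000e+00]])}
0.1 [210.11098744 640.88904075 230.42661456] [-3.13992885e+00  1.01995535e-04  2.82479571e+00] 85.59293560934847
```

View pics/top0.png

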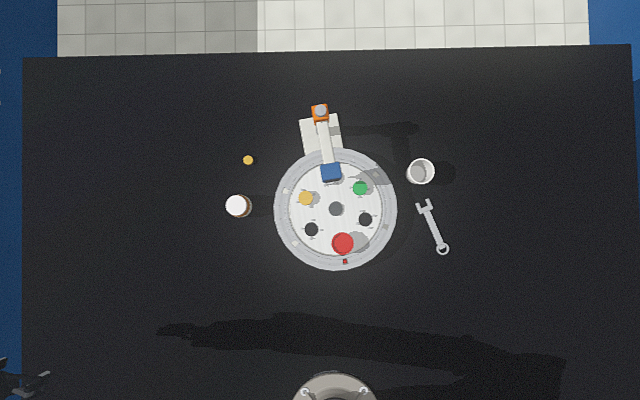

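View pics/side0.png

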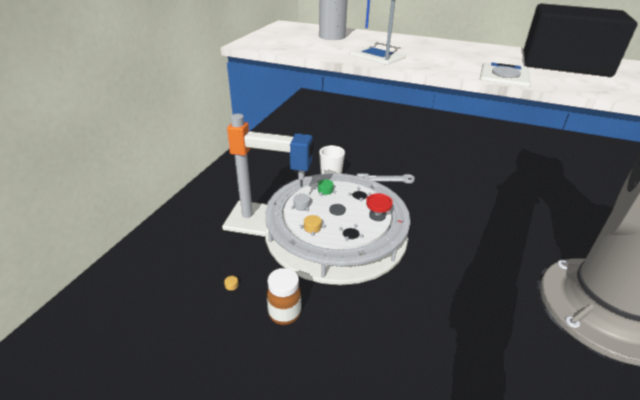

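Top view: gauge (331,172), axis (336,209), pad (343,243), red pin (345,261). Brass candidates are the larger disc on the table at (306,198) and a small one on the bench at (248,160), which is a look-alike. Red items are the pad and the pin. The brass sample is anticlockwise of the gauge, so the table must turn clockwise (−60°) and the pad sweeps toward +y.

```bash
cat > h.py <<'E'
import numpy as np,cv2
from bench import r
def ray(n,u,v):
    p=r.camera_params(n);f=200/np.tan(np.radians(p['fovy'])/2);T=p['world_from_camera']
    return T[:3,3],T[:3,:3]@np.array([(u-p['cx'])/f,-(v-p['cy'])/f,-1])
def onz(n,u,v,z):
    o,d=ray(n,u,v);return (o+d*(z-o[2])/d[2])
def blobs(im,lo,hi,roi=None,amin=4):
    h=cv2.cvtColor(im,cv2.COLOR_RGB2HSV);m=cv2.inRange(h,lo,hi)
    k,l,st,c=cv2.connectedComponentsWithStats(m)
    return sorted([(int(st[i,4]),*c[i].round(1)) for i in range(1,k) if st[i,4]>=amin],reverse=True)[:6],m
def two(a,b):
    (o1,d1),(o2,d2)=ray("top",*a),ray("side",*b)
    s=np.linalg.lstsq(np.c_[d1,-d2],o2-o1,rcond=None)[0]
    p,q=o1+s[0]*d1,o2+s[1]*d2;return (p+q)/2,np.linalg.norm(p-q)
E
python3 - <<'E'
from h import *
t=r.get_image("top");s=r.get_image("side")
for n,im in(("top",t),("side",s)):
    for nm,lo,hi in(("red",(0,150,90),(6,255,255)),("red2",(172,150,90),(180,255,255)),("brass",(14,90,120),(28,255,255)),("green",(50,100,60),(80,255,255)),("blue",(100,120,60),(125,255,200))):
        b,_=blobs(im,lo,hi);print(n,nm,b)
# ring outer: light and lowsat
g=cv2.cvtColor(t,cv2.COLOR_RGB2GRAY)
pts=[]
c=np.array([336,209.])
for a in np.radians(np.arange(0,360,3)):
    d=np.array([np.cos(a),np.sin(a)]);rr=np.arange(50,75,.25)
    v=cv2.remap(g,(c[0]+rr*d[0]).astype('f4')[None],(c[1]+rr*d[1]).astype('f4')[None],1)[0].astype(float)
    i=np.argmin(v[8:]-v[:-8])+4; pts.append(onz("top",*(c+rr[i]*d),58)[:2])
pts=np.array(pts);keep=np.ones(len(pts),bool)
for _ in range(8):
    A=np.c_[2*pts,np.ones(len(pts))];x=np.linalg.lstsq(A[keep],(pts[keep]**2).sum(1),rcond=None)[0]
    R=np.sqrt(x[2]+x[0]**2+x[1]**2);e=abs(np.hypot(*(pts-x[:2]).T)-R);keep=e<max(2,2*np.median(e))
print("ring",x[:2],R,keep.sum())
cv2.imwrite("pics/crop0.png",cv2.cvtColor(cv2.resize(t[95:280,235:405],None,fx=3.2,fy=3.2,interpolation=2),cv2.COLOR_RGB2BGR))
E
```

```text
top red [(328, np.float64(342.6), np.float64(243.1)), (11, np.float64(344.4), np.float64(261.1))]
top red2 []
top brass [(158, np.float64(305.2), np.float64(197.5)), (75, np.float64(247.5), np.float64(159.6)), (58, np.float64(316.5), np.float64(114.9)), (7, np.float64(238.0), np.float64(216.0)), (5, np.float64(323.8), np.float64(104.2))]
top green [(156, np.float64(359.4), np.float64(187.7))]
top blue [(10114, np.float64(16.2), np.float64(153.1)), (3079, np.float64(619.9), np.float64(43.3)), (291, np.float64(330.4), np.float64(170.9)), (67, np.float64(13.4), np.float64(397.2)), (19, np.float64(19.8), np.float64(382.2))]
side red [(369, np.float64(378.8), np.float64(202.5))]
side red2 []
side brass [(251, np.float64(312.0), np.float64(223.5)), (217, np.float64(283.8), np.float64(300.3)), (165, np.float64(230.6), np.float64(282.6)), (11, np.float64(235.0), np.float64(128.4))]
side green [(177, np.float64(325.2), np.float64(186.3))]
side blue [(11160, np.float64(409.6), np.float64(99.2)), (707, np.float64(300.2), np.float64(151.9)), (94, np.float64(375.6), np.float64(51.5)), (43, np.float64(367.2), np.float64(14.0)), (8, np.float64(516.6), np.float64(66.6)), (7, np.float64(494.3), np.float64(63.9))]
ring [533.40766157 -13.28893097] 152.3406264841812 109
```

View pics/crop0.png

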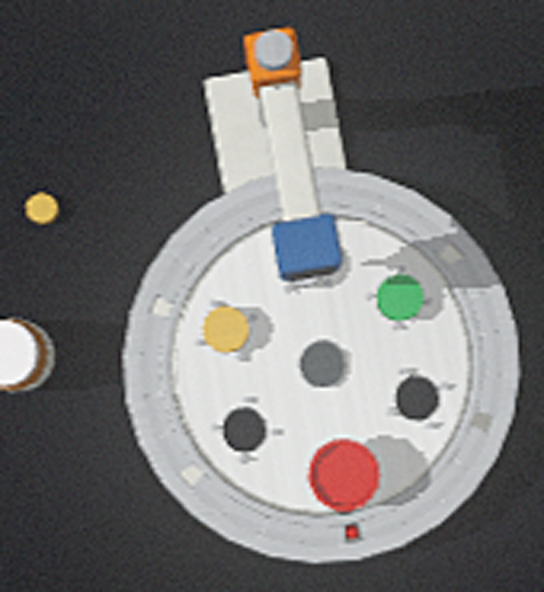

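The crop confirms it. The brass on the table (306,197) is larger than the bench one (248,160), and sits at the gauge's anticlockwise side. Pad and pin are clear. Now the geometry.

```bash
python3 - <<'E'
from h import *
c=np.array([533.4,-13.3])
for nm,u,v,z in(("pad",342.6,243.1,100),("pin",344.4,261.1,57),("brass",305.2,197.5,80),("green",359.4,187.7,80),("jar",238,206,85)):
    p=onz("top",u,v,z)[:2];d=p-c;print(nm,p.round(1),np.hypot(*d).round(1),np.degrees(np.arctan2(d[1],d[0])).round(1))
print(two((342.6,243.1),(378.8,202.5)))
s=r.get_state();print(s['time'],s['tool_pos'],s['eef_rot'],s['wrist_force'])
E
```

```text
pad [449.3 -28.3] 85.4 -169.9
pin [403.2 -33.5] 131.7 -171.2
brass [560.9  59. ] 77.3 69.2
green [581.8 -73.2] 77.0 -51.1
jar [543.7 221.7] 235.2 87.5
(array([448.75597081, -28.59951172,  93.60679517]), np.float64(0.5849324050213238))
0.2 [210.16416244 641.08464842 230.68231687] [-3.14047658e+00  8.89570167e-05  2.82482710e+00] [-0.22879792  0.35671354  0.10568615]
```

Emit:
carry_out(commands="0 -0.033 -0.027 0 0;0 -0.033 -0.027 0 0;0 -0.033 -0.027 0 0;0 -0.033 -0.027 0 0;0 -0.033 -0.027 0 0;0 -0.033 -0.027 0 0;0 -0.033 -0.027 0 0;0 -0.033 -0.027 0 0;0 -0.033 -0.027 0 0;0 -0.033 -0.027 0 0", squeeze=20)

```text
time: 1.2
tool_pos: [440.3, 280.4, 231.4]
eef_rot: [3.141, 0.0, 2.825]
wrist_force: [1.0, 0.6, 0.0]
opening: -0.1
gripper_force: 0.0
```

Emit:
carry_out(commands="0 -0.0116 -0.0322 0.009 0;0 -0.0116 -0.0322 0.009 0;0 -0.0116 -0.0322 0.009 0;0 -0.0116 -0.0322 0.009 0;0 -0.0116 -0.0322 0.009 0;0 -0.0116 -0.0322 0.009 0;0 -0.0116 -0.0322 0.009 0;0 -0.0116 -0.0322 0.009 0;0 -0.0116 -0.0322 0.009 0;0 0 0 0.009 0")

```text
time: 2.2
tool_pos: [448.4, -30.4, 141.1]
eef_rot: [-3.14, 0.001, 2.818]
wrist_force: [-0.4, 0.2, 0.2]
opening: -0.2
gripper_force: 0.0
```

```bash
python3 - <<'E'
from h import *
for n,c in(("side",(250,100,480,300)),):
    t=r.get_image(n);a,b,d,e=c
    cv2.imwrite(f"pics/{n}1.png",cv2.cvtColor(cv2.resize(t[b:e,a:d],None,fx=3,fy=3,interpolation=2),cv2.COLOR_RGB2BGR))
s=r.get_state();print(s['time'],s['tool_pos'],s['eef_rot'],s['wrist_force'])
E
```

```text
2.25 [447.65258649 -27.9193503  139.85064497] [-3.14034352e+00 -1.41391614e-03  2.82030719e+00] [ 0.11579622  0.37177489 -1.11289098]
```

View pics/side1.png

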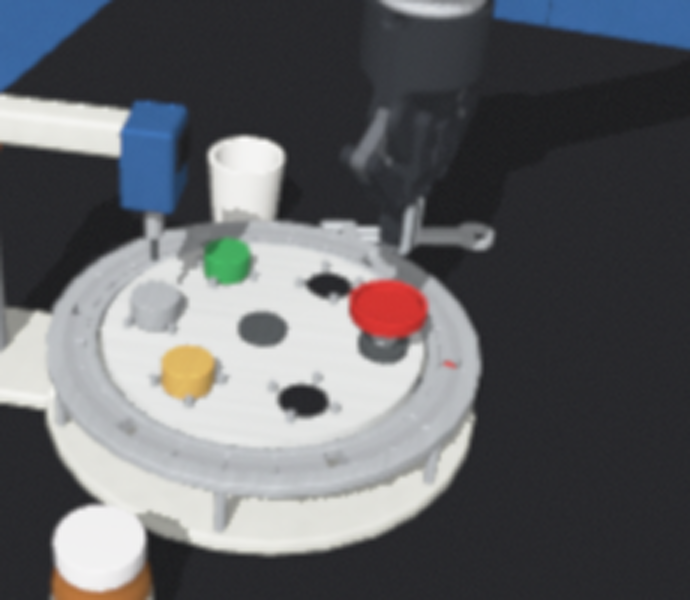

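The fingers are closed and directly above the red pad (crop pixel about (400,250) over (388,305)). Descending.

Emit:
carry_out(commands="0 0 0 0.015 0;0 0 0 0.012 0;0 0 0 0.008 0;0 0 0 0.006 0;0 0 0 0.005 0;0 0 0 0.004 0;0 0 0 0.004 0;0 0 0 0.003 0;0 0 0 0.001 0;0 0 0 0 0")

```text
time: 3.25
tool_pos: [448.8, -25.5, 83.7]
eef_rot: [3.141, -0.0, 2.825]
wrist_force: [-3.1, 1.2, 8.3]
opening: 0.3
gripper_force: 4.0
```

Emit:
carry_out(commands="0 0 0 0.001 0;0 0 0 0.001 0;0 0 0 0.001 0;0 0 0 0 0;0 0 0 0 0;0 0 0 0 0;0 0 0 0 0;0 0 0 0 0;0 0 0 0 0;0 0 0 0 0")

```text
time: 4.25
tool_pos: [449.1, -25.9, 82.8]
eef_rot: [3.14, 0.0, 2.824]
wrist_force: [-10.6, -0.3, 38.4]
opening: 0.1
gripper_force: 19.4
```

```bash
python3 - <<'E'
import numpy as np
# arc about c from angle -170.6 clockwise; tool-frame steps
c=np.array([533.4,-13.3]);yaw=2.825
M=np.array([[np.cos(yaw),np.sin(yaw)],[np.sin(yaw),-np.cos(yaw)]])
for a0,a1,n in((-170.6,-230.6,30),):
    A=np.radians(np.linspace(a0,a1,n+1));P=c+85*np.c_[np.cos(A),np.sin(A)]
    print(P[[0,10,20,30]].round(1));print((np.diff(P,axis=0)@M.T).round(1).tolist())
E
```

```text
[[449.5 -27.2]
 [449.9   2.3]
 [460.2  30. ]
 [479.4  52.4]]
[[1.3, 2.7], [1.2, 2.7], [1.1, 2.7], [1.0, 2.8], [0.9, 2.8], [0.8, 2.8], [0.7, 2.9], [0.6, 2.9], [0.5, 2.9], [0.4, 2.9], [0.3, 2.9], [0.2, 3.0], [0.1, 3.0], [0.0, 3.0], [-0.1, 3.0], [-0.2, 3.0], [-0.3, 3.0], [-0.4, 2.9], [-0.5, 2.9], [-0.6, 2.9], [-0.7, 2.9], [-0.8, 2.9], [-0.9, 2.8], [-1.0, 2.8], [-1.1, 2.8], [-1.2, 2.7], [-1.3, 2.7], [-1.4, 2.6], [-1.5, 2.6], [-1.5, 2.5]]
```

Emit:
carry_out(commands="0 0 0 -0.001 0;0 0.0012 0.0027 0 0;0 0.0012 0.0027 0 0;0 0.0011 0.0027 0 0;0 0.001 0.0028 0 0;0 0.0009 0.0028 0 0;0 0.0008 0.0028 0 0;0 0.0007 0.0029 0 0;0 0.0006 0.0029 0 0;0 0.0005 0.0029 0 0")

```text
time: 5.25
tool_pos: [450.8, 0.2, 83.0]
eef_rot: [3.14, 0.003, 2.824]
wrist_force: [-3.3, -3.2, 17.7]
opening: 0.0
gripper_force: 8.9
```

```bash
cat > look.py <<'E'
from h import *
import sys
t=r.get_image("top");si=r.get_image("side")
for n,im in(("top",t),("side",si)):
  for nm,lo,hi,z in(("red",(0,150,90),(6,255,255),88),("brass",(14,90,120),(28,255,255),80),("green",(50,100,60),(80,255,255),80)):
    for b in blobs(im,lo,hi)[0][:3]:
        d=onz(n,b[1],b[2],z)[:2]-[533.4,-13.3]
        print(n,nm,b[0],b[1:],np.hypot(*d).round(1),np.degrees(np.arctan2(d[1],d[0])).round(1))
s=r.get_state();print(s['time'],s['tool_pos'].round(1),s['wrist_force'].round(1))
if len(sys.argv)>1:
    o=np.vstack([cv2.resize(t[95:285,225:415],(560,560))]) if sys.argv[2]=="top" else cv2.resize(si[100:300,250:480],None,fx=3,fy=3)
    cv2.imwrite(f"pics/{sys.argv[1]}.png",cv2.cvtColor(o,cv2.COLOR_RGB2BGR))
E
python3 look.py mid1 side
```

```text
top brass 159 (np.float64(309.5), np.float64(189.4)) 77.3 52.6
top brass 75 (np.float64(247.5), np.float64(159.6)) 244.2 59.7
top brass 62 (np.float64(316.9), np.float64(114.8)) 232.7 9.8
top green 158 (np.float64(364.5), np.float64(195.4)) 77.6 -67.7
side red 247 (np.float64(375.6), np.float64(216.8)) 93.3 163.6
side brass 246 (np.float64(304.9), np.float64(217.7)) 84.1 59.6
side brass 215 (np.float64(284.4), np.float64(300.2)) 278.1 91.6
side brass 167 (np.float64(230.6), np.float64(282.6)) 291.3 72.1
side green 173 (np.float64(335.4), np.float64(185.6)) 64.3 -68.2
5.35 [451.    0.8  83. ] [-1.8  0.3 18.3]
```

View pics/mid1.png

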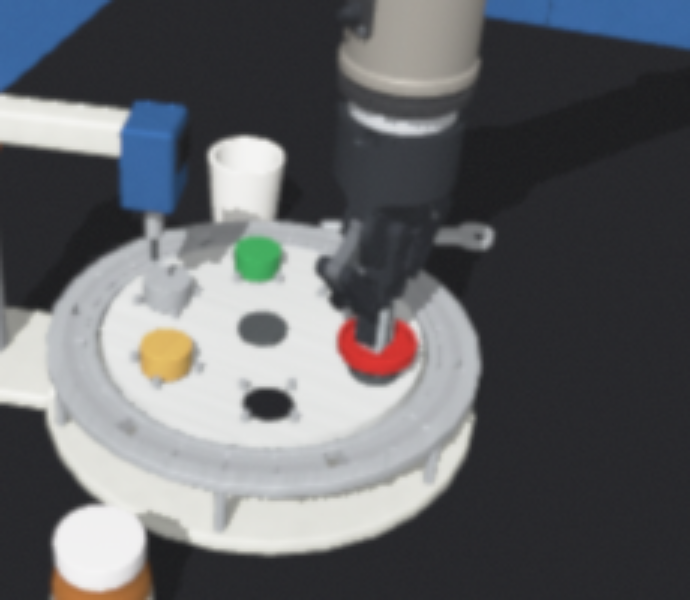

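The finger is in the dish with the pad down, and the table has turned about 16.6° clockwise (brass from 69.2° to 52.6°). Continuing the sweep.

Emit:
carry_out(commands="0 0.0004 0.0029 0 0;0 0.0003 0.0029 0 0;0 0.0002 0.003 0 0;0 0.0001 0.003 0 0;0 0 0.003 0 0;0 -0.0001 0.003 0 0;0 -0.0002 0.003 0 0;0 -0.0003 0.003 0 0;0 -0.0004 0.0029 0 0;0 -0.0005 0.0029 0 0")

```text
time: 6.35
tool_pos: [461.0, 28.3, 83.0]
eef_rot: [3.14, 0.004, 2.824]
wrist_force: [-1.5, -2.4, 15.9]
opening: 0.0
gripper_force: 7.6
```

```bash
python3 look.py | grep -E "top (br|gr)|^[0-9]"
```

```text
top brass 143 (np.float64(316.9), np.float64(181.9)) 77.8 33.6
top brass 76 (np.float64(247.5), np.float64(159.7)) 244.1 59.8
top brass 60 (np.float64(316.5), np.float64(114.7)) 233.2 10.0
top green 158 (np.float64(367.3), np.float64(206.0)) 78.0 -87.4
6.45 [461.3  28.8  83. ] [-1.   0.1 13.8]
```

Emit:
carry_out(commands="0 -0.0006 0.0029 0.0004 0;0 -0.0007 0.0029 0 0;0 -0.0008 0.0029 0 0;0 -0.0009 0.0028 0 0;0 -0.001 0.0028 0 0;0 -0.0011 0.0028 0 0;0 -0.0012 0.0027 0 0;0 -0.0013 0.0027 0 0;0 -0.0014 0.0026 0 0;0 0 0 0 0")

```text
time: 7.45
tool_pos: [478.3, 49.8, 83.0]
eef_rot: [3.139, 0.005, 2.824]
wrist_force: [0.2, -0.4, 15.6]
opening: -0.2
gripper_force: 8.0
```

```bash
python3 look.py mid2 top
```

```text
top brass 76 (np.float64(247.5), np.float64(159.7)) 244.1 59.8
top brass 62 (np.float64(316.6), np.float64(114.8)) 232.9 9.9
top brass 28 (np.float64(325.6), np.float64(182.0)) 67.8 18.9
top green 155 (np.float64(366.1), np.float64(216.4)) 77.4 -106.2
side red 273 (np.float64(357.7), np.float64(228.3)) 99.6 132.1
side red 5 (np.float64(365.8), np.float64(264.4)) 193.8 123.5
side brass 219 (np.float64(284.2), np.float64(300.0)) 277.9 91.5
side brass 218 (np.float64(300.4), np.float64(203.3)) 76.4 24.2
side brass 168 (np.float64(230.6), np.float64(282.6)) 291.3 72.1
7.55 [478.3  49.8  83. ] [ 0.9 -0.9 15.2]
```

View pics/mid2.png

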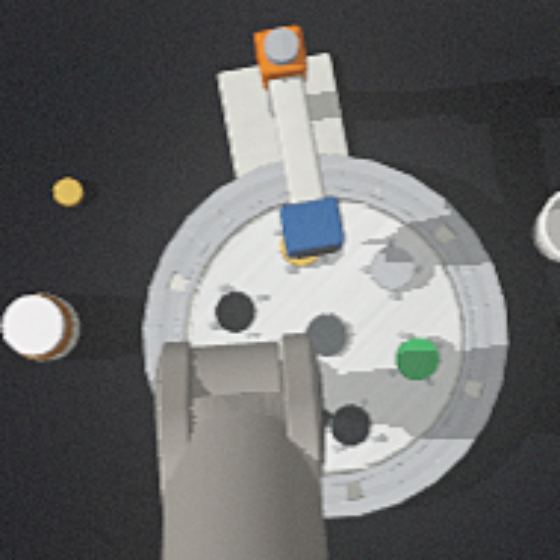

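Green has turned 55.1°, so about 5° (7 mm at the pad) remains. The brass is just appearing under the gauge's edge.

Emit:
carry_out(commands="0 -0.001 0.0015 0 0;0 -0.001 0.0015 0 0;0 -0.001 0.0015 0 0;0 -0.001 0.0015 0 0;0 0 0 0 0;0 0 0 0 0;0 0 0 0 0;0 0 0 0 0;0 0 0 0 0;0 0 0 0 0")

```text
time: 8.55
tool_pos: [483.6, 54.2, 83.0]
eef_rot: [3.139, 0.005, 2.824]
wrist_force: [-0.1, -1.2, 16.4]
opening: 0.1
gripper_force: 8.2
```

```bash
python3 look.py mid3 side|grep -E "green|red|^[0-9]"
```

```text
top green 153 (np.float64(365.4), np.float64(218.8)) 77.5 -110.7
side red 277 (np.float64(354.6), np.float64(229.0)) 99.7 128.4
side red 5 (np.float64(360.8), np.float64(265.4)) 194.6 120.8
8.65 [483.6  54.1  83. ] [-0.3 -1.8 16.1]
```

View pics/mid3.png

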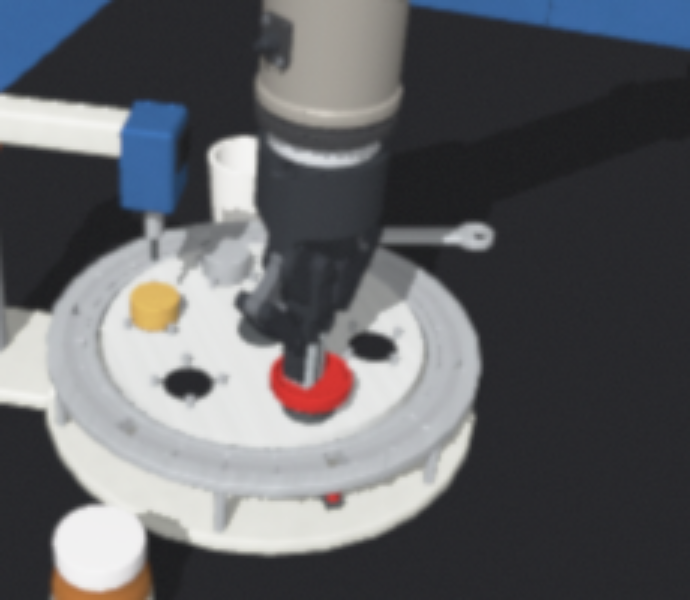

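Turned 59.6°, brass under the stylus at crop (155,305), red pin at (333,497) below the ring hole at (333,458). Letting the plunger rise.

Emit:
carry_out(commands="0 0 0 -0.002 0;0 0 0 -0.002 0;0 0 0 -0.003 0;0 0 0 -0.003 0;0 0 0 -0.004 0;0 0 0 -0.004 0;0 0 0 -0.005 0;0 0 0 -0.006 0;0 0 0 -0.01 0;0 0 0 -0.015 0")

```text
time: 9.65
tool_pos: [479.9, 54.0, 135.2]
eef_rot: [-3.141, -0.001, 2.825]
wrist_force: [0.6, 0.6, 0.9]
opening: 0.1
gripper_force: 0.0
```

```bash
python3 look.py up1 side|grep -E "green|red|^[0-9]"
```

```text
top green 159 (np.float64(365.5), np.float64(218.6)) 77.6 -110.3
side red 447 (np.float64(353.7), np.float64(221.4)) 78.0 133.4
side red 4 (np.float64(361.0), np.float64(253.5)) 166.3 123.6
side green 49 (np.float64(364.1), np.float64(191.7)) 74.2 -124.5
9.75 [481.8  54.3 136.7] [ 1.  -0.4 -0.3]
```

View pics/up1.png

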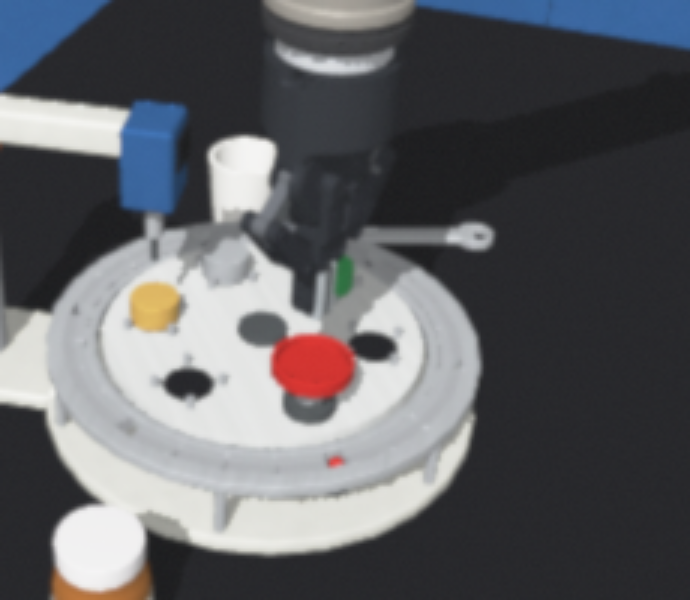

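The pad is up and the red pin shows in the new hole (335,462). The brass is under the gauge and the finger is clear. Drawing back.

Emit:
carry_out(commands="0 0 0 -0.02 0;0 0 0 -0.02 0;0 0 0 -0.02 0;0 0 0 -0.02 0;0 0 0 -0.01 0;0 0 0 0 0;0 0 0 0 0;0 0 0 0 0;0 0 0 0 0;0 0 0 0 0")

```text
time: 10.75
tool_pos: [480.3, 53.9, 224.3]
eef_rot: [-3.141, -0.001, 2.825]
wrist_force: [-0.1, -0.0, -0.3]
opening: 0.0
gripper_force: 0.0
```

```bash
python3 look.py|grep -E "green|red|^[0-9]"; python3 -c "
from bench import r;print(r.close_job())"
```

```text
top green 163 (np.float64(365.5), np.float64(218.6)) 77.6 -110.3
side red 443 (np.float64(353.7), np.float64(221.5)) 78.3 133.3
side red 4 (np.float64(361.0), np.float64(253.5)) 166.3 123.6
side green 180 (np.float64(359.3), np.float64(190.7)) 68.4 -117.1
10.85 [480.5  54.  224.5] [-0.1  0.2 -0.1]
the job is handed in; nothing more can be done
None
```

I turned the table one hole clockwise, so the brass sample is under the gauge; the plunger pin is up in the new hole, the arm is drawn clear, and the job is handed in at about 10.9 s (no verdict returned).

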